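# Refill the solder stand

### The job

Refill the solder stand: lift the empty spindle out of the stand by its flat grip and, feeling your way without forcing, run it through the bores of all three solder reels standing in the trough; push on until they are closed up snug between the collar and the end stop, with about 5 N and never more than 15 N. Lift the three off together on the spindle, lay it gently back in the stand's two notches the same way round as it was, and let go. Leave the other things on the bench alone.

Things in the scene. Friction and masses are not known exactly. Their poses are not given: they have to be found in the camera images.
- stand: Grey steel reel stand, fixed. Origin: centre of its underside; x along the spindle axis, grip end to tip end; z up. Base 130 x 90 x 8. Two upright plates, 5 thick, 70 wide, 79 high, at x = -50 and +50, inner faces 95 apart. Each has a notch open at the top: floor 58 above the origin, 16 wide for 9 mm, then flared at 45 degrees to 36 wide. A rod lying in it has its axis at 62.
- notch_near (a point): centre of a rod lying in the stand's notch at the grip end (stand x = -50, 62 above the stand's underside)
- notch_far (a point): centre of a rod lying in the stand's notch at the tip end (stand x = +50, 62 above the stand's underside)
- spindle: Loose 85 g spindle, first lying in the notches. Origin: centre of its black flat grip; x along it to the tip. Grip 34 long, 14 wide (y, the flats to pinch), 24 high. Then an 8 mm rod: neck x 17 to 31 (in the near notch, end play 4 each way, origin then near stand x -74), collar 20 across x 31 to 35, then room for reels to its blunt end at 139. The rod is loose in the grip: see spindle_neck.
- spindle_neck (a point): Point on the grip's axis at the neck, 24 from the middle of the grip. The rod turns stiffly about the middle of the grip: it stands, unmeasured, up to 1.7 degrees left or right of the grip's x axis (its end up to 4 mm aside) and stays so unless its end is pushed sideways with about 2 N. It has no play up or down.
- trough: Bare metal reel trough on feet, fixed. Origin: under its middle; x along the row of reels, from the open end where the spindle enters (x = -61) to the far end (x = 81); z up. Floor 20 above the origin, 60 wide between side walls 19 high. Dark end stop, clamped anywhere with its face at x = 54 to 66 (not measured), 41 high above the floor, with a 24 wide slot, open at the top, for the rod.
- trough_floor (a point): middle of the trough's floor, 20 above its underside
- reel_a: Small dark solder reel, about 60 g, first, nearest the open end, standing loose on its rims in the trough. Origin at its centre, x along the bore. Flanges 50 across, 26 wide, bore 9.5 right through, square-edged. The bore is 25 above the trough's floor, but up to 4 to either side of its middle line and slightly askew. It slides sideways and along at a touch; a blunt hit pushes it to the end stop.
- reel_b: Small dark solder reel, about 60 g, middle, standing loose on its rims in the trough. Origin at its centre, x along the bore. Flanges 50 across, 26 wide, bore 9.5 right through, square-edged. The bore is 25 above the trough's floor, but up to 4 to either side of its middle line and slightly askew. It slides sideways and along at a touch; a blunt hit pushes it to the end stop.
- reel_c: Small dark solder reel, about 60 g, last, nearest the end stop, standing loose on its rims in the trough. Origin at its centre, x along the bore. Flanges 50 across, 26 wide, bore 9.5 right through, square-edged. The bore is 25 above the trough's floor, but up to 4 to either side of its middle line and slightly askew. It slides sideways and along at a touch; a blunt hit pushes it to the end stop.
- multimeter: orange and black digital multimeter, 150 x 76 x 36, lying on its back; origin centre of its underside. Not to be moved.
- flux_jar: small amber jar with a black cap, 40 across, 30 high; origin centre of its underside. Not to be moved.
- big_reel: large dark solder reel lying on its flange, 66 across, 36 high; origin centre of its underside. Not part of the job; not to be moved.
- circuit_board: small green circuit board, 62 x 40, 9 high, lying flat; origin centre of its underside. Not to be moved.
- screwdriver: small screwdriver, 150 long, lying on the mat; x axis along it from handle to tip. Not to be moved.
- tweezers: steel tweezers, 120 long, lying flat; x axis along them. Not to be moved.
- tip_tin: round open tin with brass wool, 60 across, 32 high; origin centre of its underside. Not to be moved.
Things that resemble listed ones, but are neither listed nor needed, are in the scene too. Leave any red look-alike of the reel_b alone. Leave any red look-alike of the spindle alone.

How it is judged:
By the outcome, as a careful person would: the job done as asked, in the order asked, and still so for the second after the job is handed in, with the robot touching nothing.
It also fails if it takes over 72 s, if anything falls off the work surface, if the arm or the gripper's body presses on something with over 40 N, if the wrist force passes 120 N, or if a joint passes its speed limit or range.

### The arm

A 6-joint arm with a two-finger parallel gripper is mounted at the origin on the work surface. World frame = base frame: x ahead of the robot, y to its left, z up, the work surface at z = 0. Lengths are in m, angles in rad, forces in N, time in s.
With the tool pointing down it reaches from about 0.35 to 0.975 m from the base axis. Payload 4.9 kg.
Tool frame: the origin (TCP) lies at the very end of the fingers, on their centre line; the grasp point (between the pads) lies 19 mm behind it (ctrl.grasp_offset is the distance from the TCP to the grasp point, in m); z points along the fingers, y is the line along which they close (so a half turn about z gives the same grasp; the last joint's range is limited). The gripper opens to 85 mm and grips with 20 to 120 N. Pads are 22 mm wide; open, the fingers measure 114 mm over their backs; the gripper's body (76 mm by 85 mm) begins 54 mm behind the grasp point. The pads swing forward as they close: fully open they stand 13 mm farther back than shut.
Start: joints at [-0.119, 0.053, 1.613, -0, 1.476, -0.119], TCP at [0.625, 0, 0.231] pointing down, gripper open.
Joint ranges: [-3.01, 3.01], [-1.01, 2.22], [0.06, 2.58], [-1.02, 4.17], [0.09, 2.62], [-3.14, 3.14]. Speed limits (rad/s): [2.57, 2.57, 3.14, 3.14, 3.14, 3.14].

### API

Orientations are given as a rotation vector (axis times angle).
In Python, from station import ctrl, optics gives the robot as it stands.
- The arm moves only by the shell command python3 -m handwheel 'ROWS' [OPENING] [FORCE]. ROWS is JSON, a list of rows, each an object of numbers: "tx", "ty", "tz": the shift along the tool's x, y, z in mm; "roll": the turn about the tool's z in rad. A call has 1 to 12 rows; each row shifts and turns the commanded pose from where the row before left it, along the tool's axes as they then stand; what a row does not reach is not made up. A row lasts 1/12 s, in which the tool goes at most 41.7 mm and 7.16 degrees, less where a joint would pass 70% of its speed; a pose out of reach is approached as far as the arm can. A call with a gripper value outside its range is refused whole. OPENING is the finger opening in mm, from 0 to 85.4, set as the call begins (- or left out, the last holds). The fingers move at their own pace and stop on an object; FORCE is the grip in N (left out, the last holds). Time passes only in rows, so rows that do not move let the fingers close. It gives the time, the measured TCP pose, the force, the opening and the grip force at its end, in the units of the state.
- ctrl.get_obs(): the state, without advancing time (a new reading comes with each control period).
- optics.get_image(name): name is "scene" or "side" or "wrist"; returns (picture, depth): 400x640x3 uint8, red, green, blue; 400x640 float32, m along the optical axis (not along the pixel's ray), 0 where there is no reading.
- optics.camera_params(name): a dict with "mtx" (3x3 intrinsics, pixels), "extrinsics" (4x4, takes a point from camera to world coordinates); the wrist camera has in their place "tool_from_camera" (4x4, takes a point from camera to tool coordinates, whose origin is the TCP and whose axes are the flange's). Camera axes: x right, y down, z forward; pixel columns grow to the right and rows downward; lengths in m; the calibration is good to about 2 mm. A picture is of the moment at which its call begins: read the wrist's pose just before it. camera_params takes no time and is no camera call.
- ctrl.finish_job(): hands the job in; it is judged then, once.
The state is a dict: "t": time; "q": joint angles; "dq": joint speeds; "effort": joint torques, N m; "tool_pos": TCP position; "tool_rot": TCP orientation; "contact_force": force on the tool from outside, world axes, zero at the start; "wrist_torque": the same for the moment, N m; "opening": finger opening in m; "grip_force": force on a finger pad.
Only numpy, scipy, OpenCV 4.12 (cv2) and the standard library are available. Lean on these libraries where they do the work, as an engineer would, in place of code of your own. Each camera call takes 0.05 s, during which the arm holds its last target. There are 200 camera calls.

## Working session

There is one attempt and no reset: what is moved stays moved. The work goes in short steps, Python scripts to look and compute and a shell command to move; the robot and the scene stay as the last step left them, time stands still between calls to the robot, and variables do not carry over. Pictures are saved under pics/ and viewed, at most 10 in all, crops included, and the job is handed in when it is done.

```bash
ls; mkdir -p pics
cat > h.py <<'E'
import numpy as np,cv2
from scipy.spatial.transform import Rotation as R
from station import ctrl,optics
def cam(n):
    o=ctrl.get_obs(); im,d=optics.get_image(n); p=optics.camera_params(n)
    if n=="wrist":
        T=np.eye(4);T[:3,:3]=R.from_rotvec(o["tool_rot"]).as_matrix();T[:3,3]=o["tool_pos"]
        E=T@np.array(p["tool_from_camera"])
    else: E=np.array(p["extrinsics"])
    return im,d,np.array(p["mtx"]),E
def save(n,im): cv2.imwrite("pics/"+n,cv2.cvtColor(im,cv2.COLOR_RGB2BGR))
def pts(d,K,E):
    v,u=np.indices(d.shape); c=np.stack([(u-K[0,2])/K[0,0]*d,(v-K[1,2])/K[1,1]*d,d],-1)
    return c@E[:3,:3].T+E[:3,3]
def ray(u,v,z,K,E):
    r=E[:3,:3]@np.array([(u-K[0,2])/K[0,0],(v-K[1,2])/K[1,1],1]); o=E[:3,3]
    return o+r*(z-o[2])/r[2]
def proj(P,K,E):
    c=(np.asarray(P)-E[:3,3])@E[:3,:3]; return c[...,:2]/c[...,2:]*[K[0,0],K[1,1]]+K[:2,2]
E
python3 - <<'E'
from h import *
for n in ["scene","side","wrist"]:
    im,d,K,E=cam(n); np.savez(""+n+"0.npz",im=im,d=d,K=K,E=E); save(n+"0.png",im); print(n,K[0,0],E.round(3).tolist())
print(ctrl.get_obs())
E
```

```text
pics
scene 502.8027679291725 [[-0.166, 0.679, -0.715, 1.467], [0.986, 0.106, -0.129, 0.258], [-0.012, -0.727, -0.687, 0.937], [0.0, 0.0, 0.0, 1.0]]
side 371.415979491353 [[0.924, -0.278, 0.262, 0.247], [-0.382, -0.691, 0.613, -0.588], [0.01, -0.667, -0.745, 0.903], [0.0, 0.0, 0.0, 1.0]]
wrist 297.48767442097994 [[1.0, 0.001, -0.001, 0.624], [0.0, -0.966, -0.257, 0.065], [-0.001, 0.257, -0.966, 0.372], [0.0, 0.0, 0.0, 1.0]]
{'t': 0.15, 'q': array([-1.18984459e-01,  5.32016012e-02,  1.61398444e+00,  1.41046520e-05,
        1.47600994e+00, -1.18997071e-01]), 'dq': array([ 0.0003494 , -0.00230215, -0.00561076,  0.00087531, -0.00159825,
       -0.00093696]), 'effort': array([ 5.10442842e-04, -3.94241810e+01, -3.70721948e+01, -1.15854355e-04,
        4.61802789e-03,  5.00508997e-05]), 'tool_pos': array([6.24509128e-01, 7.27648934e-05, 2.30344189e-01]), 'tool_rot': array([-2.22053139e+00, -2.22055641e+00,  1.53890151e-03]), 'contact_force': array([-0.64175503,  0.23577623,  0.32682842]), 'wrist_torque': array([ 0.02159155,  0.02905866, -0.01146159]), 'grip_force': 0.0, 'opening': 0.08558901091430159}
```

Run:
```python
import cv2,numpy as np
a=cv2.imread("pics/scene0.png");b=cv2.imread("pics/side0.png")
c=np.vstack([a,b]); cv2.imwrite("pics/both.png",cv2.resize(c,(480,600)))
```

```text
(no output)
```

View pics/scene0.png

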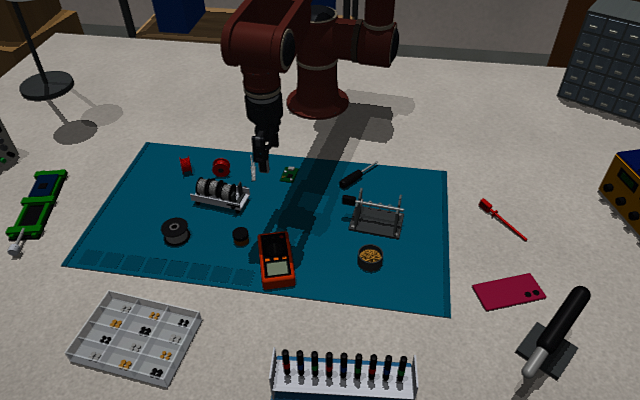

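View pics/side0.png

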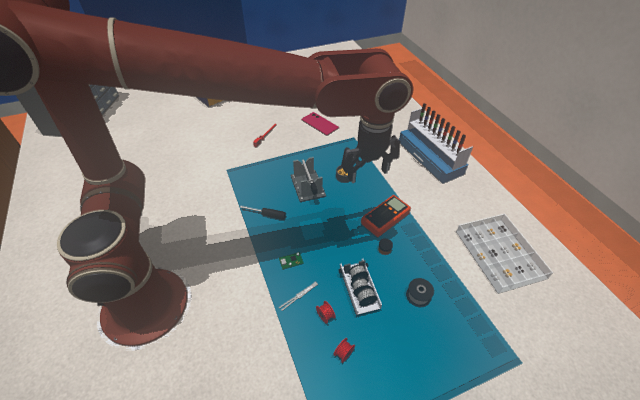

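The scene view shows the candidates:
- Spindle: black grip at (348,200), lying in the stand at (378,215). The red handled tool at (503,220) is its look-alike.
- Trough with dark reels: (197–240,190).
- Red reels (186,167) and (221,167), and the big reel (175,231), are not wanted.

I choose the black grip in the stand and the three dark reels in the trough, and check both in one crop.

Run:
```python
from h import *
s=np.load("scene0.npz"); im=s['im']
a=cv2.resize(im[165:225,180:270],None,fx=8,fy=8,interpolation=2)[:300*2,:400*2]
A=cv2.resize(im[165:225,180:260],(400,300),interpolation=2);B=cv2.resize(im[185:245,330:410],(400,300),interpolation=2)
t=np.load("side0.npz")['im']
C=cv2.resize(t[255:315,325:405],(400,300),interpolation=2);D=cv2.resize(t[150:210,270:350],(400,300),interpolation=2)
save("crop.png",np.vstack([np.hstack([A,B]),np.hstack([C,D])]))
P=pts(s['d'],s['K'],s['E'])
for u,v in [(348,200),(403,205),(378,225),(197,190),(240,190),(220,205)]: print((u,v),P[v,u].round(3))
```

```text
(348, 200) [0.55  0.173 0.073]
(403, 205) [0.475 0.313 0.006]
(378, 225) [0.564 0.253 0.01 ]
(197, 190) [ 0.549 -0.228  0.05 ]
(240, 190) [ 0.523 -0.119  0.042]
(220, 205) [ 0.569 -0.163  0.024]
```

View pics/crop.png

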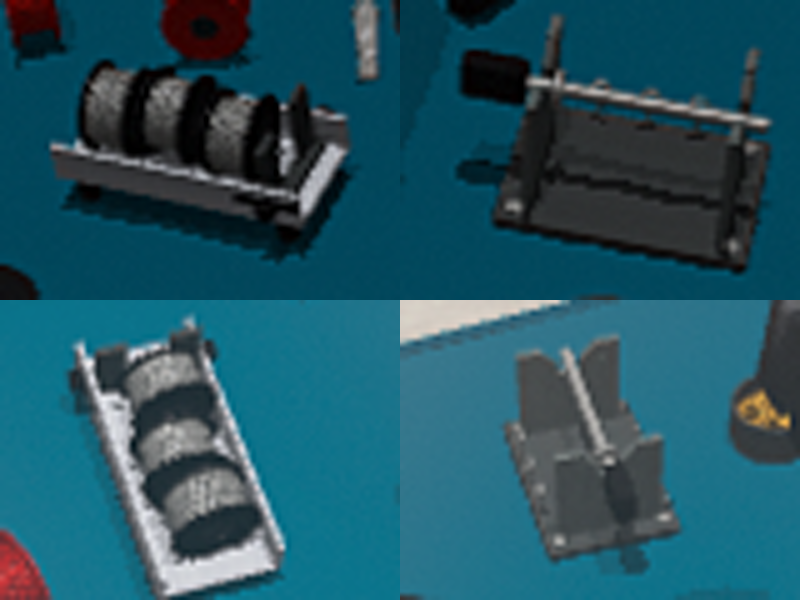

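The crop confirms the choice. Top right, the black grip is at the -y end with the bare rod in the notches. Top and bottom left, the three dark reels have the end stop on the +y side and the open end on -y. Next I go close with the wrist camera.

```bash
python3 -m handwheel '[{"tx":-30,"ty":-12,"tz":13},{"tx":-30,"ty":-12,"tz":13},{"tx":-30,"ty":-12,"tz":13},{"tx":-30,"ty":-12,"tz":13},{"tx":-30,"ty":-12,"tz":13},{"tx":-30,"ty":-12,"tz":13},{"tx":-30,"ty":-12,"tz":13},{"tx":0},{"tx":0}]'
python3 - <<'E'
from h import *
im,d,K,E=cam("wrist"); np.savez("w1.npz",im=im,d=d,K=K,E=E); save("w1.png",im)
E
```

```text
$[0]: bad value
```

View pics/w1.png

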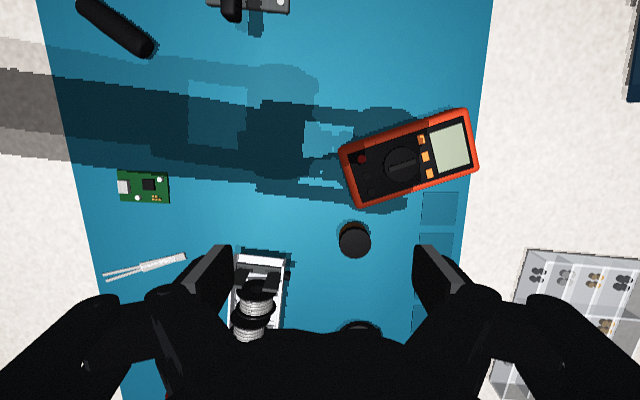

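The wrist view has up = +y and right = +x. The trough is at (258,295) with the stop at the top (y+), and the gripper covers rows below about 330. The move was refused for its row format, so I retry with all keys.

```bash
python3 -m handwheel '[{"tx":-30,"ty":-11,"tz":11,"roll":0},{"tx":-30,"ty":-11,"tz":11,"roll":0},{"tx":-30,"ty":-11,"tz":11,"roll":0},{"tx":-30,"ty":-11,"tz":11,"roll":0},{"tx":-30,"ty":-11,"tz":11,"roll":0},{"tx":-30,"ty":-11,"tz":11,"roll":0},{"tx":-30,"ty":-11,"tz":11,"roll":0},{"tx":-30,"ty":0,"tz":11,"roll":0},{"tx":0,"ty":0,"tz":0,"roll":0},{"tx":0,"ty":0,"tz":0,"roll":0}]'
python3 - <<'E'
from h import *
im,d,K,E=cam("wrist"); np.savez("w1.npz",im=im,d=d,K=K,E=E); save("w1b.png",im)
E
```

```text
t: 1.03
tool_pos: [0.547, -0.2409, 0.1421]
tool_rot: [-2.223, -2.217, 0.0]
contact_force: [0.6, 0.8, 0.6]
opening: 0.0856
grip_force: 0.0
```

View pics/w1b.png

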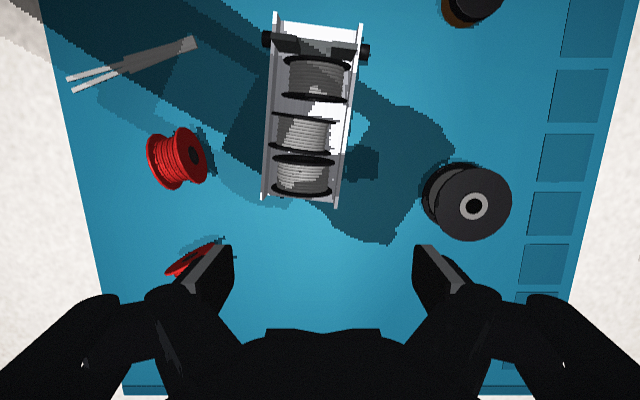

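The whole trough is in view. The wall ends run from (264,200)/(336,206) up to (275,12)/(361,25), the stop is at row about 45, and the reels are at (315,77), (303,134) and (302,178). Now the measurement.

Run:
```python
from h import *
s=np.load("w1.npz"); im,d,K,E=s['im'],s['d'],s['K'],s['E']; P=pts(d,K,E)
print("table z",np.median(P[150:200,420-40:420-10,2]), np.median(P[300:310,300:340,2]))
g=im.astype(int); mx=g.max(2); sat=mx-g.min(2)
roi=np.zeros(d.shape,bool); roi[5:215,255:375]=1
wall=roi&(sat<35)&(mx>110)&(abs(P[...,2]-.039)<.004)
print(wall.sum())
u=np.array([np.where(w)[0] for w in [wall]][0]) if 0 else None
# per row wall edges: outer extent of pixels with z>.03 light
L=[];Rr=[]
for v in range(40,196,4):
    c=np.where(wall[v])[0]
    if len(c)<2: continue
    l=c[c<300];r=c[c>320]
    if len(l):L.append((*ray(l.min()-.5,v,.039,K,E)[:2],*ray(l.max()+.5,v,.039,K,E)[:2]))
    if len(r):Rr.append((*ray(r.min()-.5,v,.039,K,E)[:2],*ray(r.max()+.5,v,.039,K,E)[:2]))
for n,A in (("L",L),("R",Rr)):
    A=np.array(A); print(n,len(A))
    for k in (0,2):
        f=np.polyfit(A[:,k+1],A[:,k],1); res=A[:,k]-np.polyval(f,A[:,k+1]); m=abs(res)<.0012
        f=np.polyfit(A[m,k+1],A[m,k],1);print(f, m.sum(),res[m].std())
for (u,v) in [(264,200),(336,206),(275,12),(361,25)]: print(ray(u,v,.039,K,E).round(4),P[v,u].round(4))
np.save("P1.npy",P)
# stop top at z=.061 and reels: dark pix, z
for v in range(30,205,5): 
    print(v,' '.join(f"{int(z*1000):d}" for z in P[v,262:372:5,2]))
```

```text
table z 0.0025134434905394742 0.0024377212281428695
1287
L 38
[0.12475347 0.52251219] 38 0.0002970855445528864
[0.13073967 0.52614441] 38 0.0003250534410977251
R 39
[0.1214426  0.58568658] 38 0.0004214416746194373
[0.12818854 0.5898362 ] 39 0.00031216679885211624
[ 0.4962 -0.2407  0.039 ] [ 0.4886 -0.2504  0.0022]
[ 0.5576 -0.2461  0.039 ] [ 0.5576 -0.2456  0.041 ]
[ 0.5117 -0.0987  0.039 ] [ 0.5121 -0.0994  0.0414]
[ 0.5748 -0.1074  0.039 ] [ 0.5745 -0.1082  0.0419]
30 4 1 40 34 23 24 21 22 22 20 21 21 23 22 21 21 22 22 1 31 1 4
35 37 37 62 63 62 63 63 21 22 21 22 21 21 22 22 23 24 21 20 39 1 1
40 38 37 59 62 63 64 62 55 25 26 25 25 21 22 62 22 22 21 21 41 1 2
45 34 35 40 45 49 51 51 53 25 25 24 25 25 25 64 62 62 63 64 62 37 36
50 1 2 41 27 31 34 36 39 25 26 25 26 26 25 55 55 57 58 62 41 38 37
55 3 2 41 25 23 22 22 67 70 69 26 24 26 25 36 39 42 44 47 42 38 37
60 2 1 42 23 23 60 60 62 65 67 68 71 71 71 71 67 25 25 21 41 34 34
65 0 2 40 22 23 23 57 62 64 65 67 65 67 66 63 61 61 59 29 41 2 1
70 2 2 41 21 22 22 58 62 64 67 67 66 66 63 63 61 55 43 36 1 3 3
75 2 3 41 22 23 22 57 61 63 66 
[... 938 characters left out ...]
 3 1
150 2 40 23 22 70 71 70 71 67 65 63 60 57 21 23 22 42 1 2 1 1 1
155 0 36 22 40 38 35 32 26 24 21 70 67 63 59 22 22 41 2 3 3 3 2
160 2 34 22 63 67 66 64 60 58 56 53 50 47 45 41 20 41 0 2 2 1 3
165 40 33 22 23 58 64 66 72 72 71 71 69 68 62 56 22 41 2 1 1 2 2
170 40 32 23 23 61 65 66 67 67 67 66 64 60 51 22 21 42 3 2 3 2 2
175 42 29 22 47 63 63 66 67 68 66 65 64 59 51 21 32 3 2 2 2 2 3
180 40 28 21 55 61 63 67 67 68 67 66 65 60 49 22 39 2 3 2 2 1 2
185 41 25 47 55 61 63 67 68 67 66 68 62 60 47 23 42 2 2 2 3 2 3
190 41 24 57 63 63 66 67 66 67 65 64 62 58 49 23 41 3 2 1 2 3 2
195 42 2 21 21 24 70 70 71 71 70 70 69 65 61 22 41 3 1 1 2 3 1
200 40 2 3 2 2 3 3 2 2 2 23 23 23 24 22 41 1 3 1 2 1 1
```

```bash
cat > tr.py <<'E'
from h import *
from scipy.optimize import least_squares
def trough(s):
    im,d,K,E=s['im'],s['d'],s['K'],s['E'].copy(); E[2,3]-=.0021
    P=pts(d,K,E); g=im.astype(int); mx=g.max(2); sat=mx-g.min(2)
    return im,P,mx,sat,K,E
if __name__=="__main__":
    im,P,mx,sat,K,E=trough(np.load("w1.npz"))
    roi=np.zeros(mx.shape,bool); roi[5:215,255:375]=1
    wall=roi&(sat<35)&(mx>110)&(abs(P[...,2]-.039)<.003)
    C=[]
    for lo,hi in((0,300),(320,999)):
      for k in(0,1):
        A=[]
        for v in range(60,196,3):
            c=np.where(wall[v])[0]; c=c[(c>=lo)&(c<hi)]
            if len(c): A.append(ray(c.min()-.5 if k==0 else c.max()+.5,v,.039,K,E)[:2])
        A=np.array(A); f=np.polyfit(A[:,1],A[:,0],1); C.append(f)
    C=np.array(C); f=C.mean(0); th=np.arctan(f[0]); print("slope deg",np.degrees(np.arctan(C[:,0])).round(2),"width in",(C[2,1]-C[1,1]+(C[2,0]-C[1,0])*-.17)*np.cos(th))
    en=[ray(u,v,.039,K,E)[:2] for u,v in[(264,200),(336,206),(275,12),(361,25)]]
    ax=np.array([np.sin(th),np.cos(th)]); yo=np.mean([e@ax for e in en[:2]]),np.mean([e@ax for e in en[2:]])
    print("len",yo[1]-yo[0]); s0=(yo[0]+yo[1])/2-.010   # x_t=0
    n=np.array([-np.cos(th),np.sin(th)]) # trough y (left of x)
    off=np.mean([np.array([c[0]*-.17+c[1],-.17])@n for c in C])
    o=s0*ax+off*n; print("origin",o.round(4),"th",np.degrees(th).round(2)); np.savez("trough.npz",o=o,ax=ax,n=n,th=th)
    X=(P[...,:2]-o)@ax; Y=(P[...,:2]-o)@n; Z=P[...,2]
    m=(abs(Y)<.03)&(Z>.05)&(Z<.075)&(abs(X)<.09)
    h,e=np.histogram(X[m&(Z>.0665)],np.arange(-.065,.075,.002)); print([(round(a*1e3),b) for a,b in zip(e,h)])
    st=(abs(Y)<.03)&(abs(Y)>.013)&(abs(Z-.061)<.003)&(X>.04)&(X<.09); print("stop top X",np.percentile(X[st],[1,5,50,95,99]).round(4),st.sum())
E
python3 tr.py
```

```text
slope deg [7.05 7.41 6.37 7.32] width in 0.05972068785222955
len 0.1401325058115617
origin [ 0.533 -0.183] th 7.03
[(-65, np.int64(0)), (-63, np.int64(0)), (-61, np.int64(0)), (-59, np.int64(0)), (-57, np.int64(0)), (-55, np.int64(0)), (-53, np.int64(0)), (-51, np.int64(0)), (-49, np.int64(7)), (-47, np.int64(83)), (-45, np.int64(37)), (-43, np.int64(2)), (-41, np.int64(1)), (-39, np.int64(2)), (-37, np.int64(0)), (-35, np.int64(5)), (-33, np.int64(2)), (-31, np.int64(3)), (-29, np.int64(0)), (-27, np.int64(3)), (-25, np.int64(30)), (-23, np.int64(101)), (-21, np.int64(1)), (-19, np.int64(0)), (-17, np.int64(12)), (-15, np.int64(93)), (-13, np.int64(17)), (-11, np.int64(0)), (-9, np.int64(0)), (-7, np.int64(0)), (-5, np.int64(0)), (-3, np.int64(0)), (-1, np.int64(0)), (1, np.int64(0)), (3, np.int64(0)), (5, np.int64(0)), (7, np.int64(41)), (9, np.int64(89)), (11, np.int64(0)), (13, np.int64(0)), (15, np.int64(0)), (17, np.int64(0)), (19, np.int64(0)), (21, np.int64(0)), (23, np.int64(89)), (25, np.int64(53)), (27, np.int64(1)), (29, np.int64(0)), (31, np.int64(1)), (33, np.int64(1)), (35, np.int64(0)), (37, np.int64(0)), (39, np.int64(0)), (41, np.int64(2)), (43, np.int64(0)), (45, np.int64(13)), (47, np.int64(128)), (49, np.int64(25)), (51, np.int64(0)), (53, np.int64(0)), (55, np.int64(0)), (57, np.int64(0)), (59, np.int64(0)), (61, np.int64(0)), (63, np.int64(0)), (65, np.int64(0)), (67, np.int64(0)), (69, np.int64(0)), (71, np.int64(0))]
stop top X [0.0406 0.042  0.0586 0.0616 0.062 ] 541
```

```bash
cat > reels.py <<'E'
from tr import *
import sys
def reels(fn,bounds):
    im,P,mx,sat,K,E=trough(np.load(fn)); t=np.load("trough.npz")
    X=(P[...,:2]-t['o'])@t['ax']; Y=(P[...,:2]-t['o'])@t['n']; Z=P[...,2]
    for a,b in bounds:
        m=(abs(Y)<.029)&(Z>.05)&(Z<.075)&(X>a+.005)&(X<b-.005); x,y,z=X[m]-(a+b)/2,Y[m],Z[m]
        f=lambda p:(np.hypot((y-p[0]-p[1]*x)*np.cos(p[1]),z-.045)-p[2])*1e3
        r=least_squares(f,[0,0,.021],loss='soft_l1'); J=r.jac; c=np.sqrt(np.diag(np.linalg.inv(J.T@J)))
        p=r.x; print("wound",m.sum(),"y %.2f mm skew %.2f deg r %.2f se %.2f"%(p[0]*1e3,np.degrees(p[1]),p[2]*1e3,c[0]*1e3), "at ends",(p[0]+p[1]*np.array([-.013,.013])).round(5)*1e3)
        for e in(a,b):
            m=(abs(Y)<.03)&(abs(X-e)<.004)&(Z>.05)&(np.hypot(Y-p[0],Z-.045)>.0235)
            y,z=Y[m],Z[m]; q=least_squares(lambda p:(np.hypot(y-p[0],z-.045)-.025)*1e3,[p[0]],loss='soft_l1').x
            print("  flange",round(e,3),m.sum(),(q*1e3).round(2))
reels("w1.npz",[(-.047,-.022),(-.0155,.010),(.0225,.049)])
E
python3 reels.py
```

```text
wound 961 y -1.37 mm skew 1.40 deg r 20.53 se 0.07 at ends [-1.68 -1.05]
  flange -0.047 10235 [-3.45]
  flange -0.022 209 [-1.01]
wound 1029 y 2.64 mm skew -1.16 deg r 19.03 se 0.07 at ends [2.9  2.38]
  flange -0.015 215 [3.08]
  flange 0.01 1364 [0.51]
wound 1334 y -3.80 mm skew 1.43 deg r 20.06 se 0.06 at ends [-4.12 -3.48]
  flange 0.022 241 [-4.03]
  flange 0.049 281 [-3.6]
```

Reel bores in the trough frame: a y=-1.4 mm (+1.4°), b y=+2.6 mm (-1.2°), c y=-3.8 mm (+1.4°), with radii and gaps that make sense. Next, look at the spindle.

```bash
python3 -m handwheel '[{"tx":40,"ty":0,"tz":-5,"roll":0},{"tx":40,"ty":0,"tz":-5,"roll":0},{"tx":40,"ty":0,"tz":-5,"roll":0},{"tx":40,"ty":0,"tz":-5,"roll":0},{"tx":40,"ty":0,"tz":0,"roll":0},{"tx":40,"ty":0,"tz":0,"roll":0},{"tx":40,"ty":0,"tz":0,"roll":0},{"tx":40,"ty":0,"tz":0,"roll":0},{"tx":40,"ty":0,"tz":0,"roll":0},{"tx":0,"ty":0,"tz":0,"roll":0},{"tx":0,"ty":0,"tz":0,"roll":0}]'
python3 - <<'E'
from h import *
im,d,K,E=cam("wrist"); np.savez("w2.npz",im=im,d=d,K=K,E=E); save("w2.png",im)
E
```

```text
t: 2.0
tool_pos: [0.5475, 0.1232, 0.164]
tool_rot: [2.214, 2.228, 0.001]
contact_force: [-0.3, -0.1, -0.1]
opening: 0.0856
grip_force: 0.0
```

View pics/w2.png

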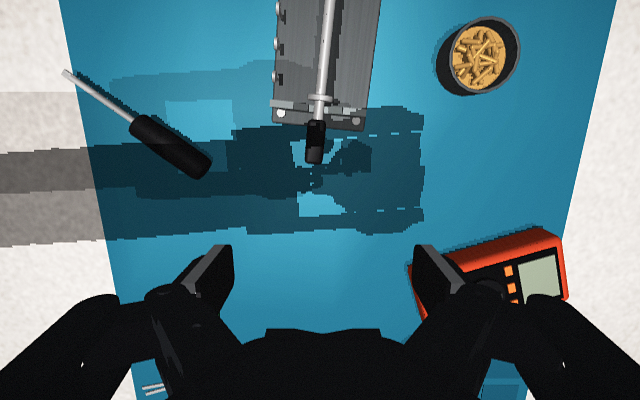

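The grip is at (316,142) and the rod runs up from (319,118) to (328,0). The stand's end plate is at row about 112. The approach is clear.

```bash
cat > sp.py <<'E'
from h import *
import sys
s=np.load(sys.argv[1]); im,d,K,E=s['im'],s['d'],s['K'],s['E'].copy(); E[2,3]-=.0021
P=pts(d,K,E); x,y,z=P[...,0],P[...,1],P[...,2]; mx=im.max(2).astype(int)
roi=np.zeros(d.shape,bool); roi[100:180,290:345]=1
g=roi&(abs(z-.074)<.004)&(mx<70)
vv,uu=np.where(g); print("grip px",g.sum(),uu.min(),uu.max(),vv.min(),vv.max())
A=np.c_[x[g],y[g]]; rect=cv2.minAreaRect((A*1e5).astype(np.float32)); print("grip rect",(np.array(rect[0])/100).round(1),(np.array(rect[1])/100).round(1),round(rect[2],2),"med z",np.median(z[g]).round(4), "mean",A.mean(0).round(4))
L=[]
for v in range(2,112,3):
    c=np.where((abs(z[v]-.065)<.006)&(mx[v]>70)&(np.arange(640)>300)&(np.arange(640)<350))[0]
    if len(c)>3: L.append([*ray((c.min()+c.max())/2,v,.063,K,E)[:2],len(c)])
L=np.array(L); f=np.polyfit(L[:,1],L[:,0],1)
for _ in range(3):
    r=L[:,0]-np.polyval(f,L[:,1]); m=abs(r)<.0006; f=np.polyfit(L[m,1],L[m,0],1)
print("rod slope deg",np.degrees(np.arctan(f[0])).round(2),"x at grip y",np.polyval(f,A.mean(0)[1]).round(4),m.sum(),len(L),r.std())
m=(abs(z-.079)<.003)&(y>.14)&(y<.3)
print("plate top",m.sum(),np.percentile(y[m],[5,50,95]).round(4))
# stand base outline
E2=np.where((abs(z-.008)<.003)&(y<.2)&(mx>60)&(mx<200))
E
python3 sp.py w2.npz
```

```text
grip px 799 290 342 108 164
grip rect [541.7 176.5] [38.6 41.4] 1.07 med z 0.0739 mean [0.5406 0.1734]
rod slope deg 6.2 x at grip y 0.5405 34 37 0.0010166697920548802
plate top 380 [0.1926 0.1972 0.2019]
```

```bash
cat >> sp.py <<'E'
g=np.zeros_like(g); g[118:172,296:336]=1; g&=(abs(z-.074)<.004)&(mx<75)
g=cv2.morphologyEx(g.astype(np.uint8),cv2.MORPH_OPEN,np.ones((3,3)))>0
A=np.c_[x[g],y[g]]; rect=cv2.minAreaRect((A*1e5).astype(np.float32)); print("grip rect mm",(np.array(rect[0])/100).round(1),(np.array(rect[1])/100).round(1),round(rect[2],2))
L=[]
for v in range(118,172,2):
    c=np.where(g[v])[0]
    if len(c)>10: L.append([*ray((c.min()+c.max())/2,v,.074,K,E)[:2]])
L=np.array(L); fg=np.polyfit(L[:,1],L[:,0],1); print("grip slope",np.degrees(np.arctan(fg[0])).round(2),"y",L[0,1].round(4),L[-1,1].round(4),"ctr",A.mean(0).round(4))
m=(abs(z-.079)<.003)&(y>.18)&(y<.21)&(abs(x-.54)<.04)
f2=np.polyfit(x[m],y[m],1); print("plate normal deg",-np.degrees(np.arctan(f2[0])).round(2),np.percentile(x[m],[1,50,99]).round(4))
E
python3 sp.py w2.npz|tail -3
```

```text
grip rect mm [540.6 172.6] [33.6 13.9] 84.74
grip slope 3.99 y 0.1889 0.1576 ctr [0.5407 0.1731]
plate normal deg 5.47 [0.5086 0.5592 0.5772]
```

```bash
python3 -m handwheel '[{"tx":25,"ty":-3.3,"tz":0,"roll":0},{"tx":24.4,"ty":-3.3,"tz":0,"roll":0},{"tx":0,"ty":0,"tz":0,"roll":0.047},{"tx":0,"ty":0,"tz":17,"roll":0.047},{"tx":0,"ty":0,"tz":30,"roll":0},{"tx":0,"ty":0,"tz":20,"roll":0},{"tx":0,"ty":0,"tz":0,"roll":0},{"tx":0,"ty":0,"tz":0,"roll":0},{"tx":0,"ty":0,"tz":0,"roll":0}]' 45
python3 - <<'E'
from h import *
im,d,K,E=cam("wrist"); np.savez("w3.npz",im=im,d=d,K=K,E=E); save("w3.png",im); o=ctrl.get_obs(); print(o['opening'],o['contact_force'],R.from_rotvec(o['tool_rot']).as_matrix().round(4).tolist(),o['tool_pos'])
E
```

```text
t: 2.8
tool_pos: [0.5424, 0.1689, 0.0979]
tool_rot: [2.324, 2.113, 0.003]
contact_force: [0.2, 0.7, 0.1]
opening: 0.045
grip_force: 0.0
0.044829375984183246 [-0.75491206  0.26490742  0.02581293] [[0.0947, 0.9955, 0.0033], [0.9955, -0.0947, 0.0005], [0.0008, 0.0033, -1.0]] [0.54286065 0.16909173 0.09848046]
```

View pics/w3.png

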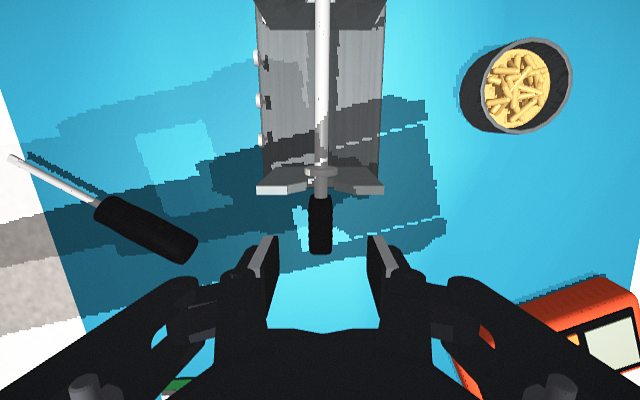

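The grip at (320,224) is aligned and lies midway between the pads at (277,237) and (367,237). I re-measure from here to refine.

```bash
cat > sp2.py <<'E'
from h import *
import sys
# grip/rod in tool frame from a wrist picture; zt = axis height in tool frame
def meas(fn,o):
    s=np.load(fn); im,d,K,E=s['im'],s['d'],s['K'],s['E']
    T=np.eye(4);T[:3,:3]=R.from_rotvec(o["tool_rot"]).as_matrix();T[:3,3]=o["tool_pos"]
    C=np.array(optics.camera_params("wrist")["tool_from_camera"]); C[2,3]+=.0021
    return im,pts(d,K,C),K,C
E
python3 - <<'E'
from sp2 import *
o=ctrl.get_obs(); im,P,K,C=meas("w3.npz",o); mx=im.max(2); z=P[...,2]
ztop=o['tool_pos'][2]-.074
g=np.zeros(mx.shape,bool); g[198:262,300:342]=1; g&=(mx<75)&(abs(z-ztop)<.004)
g=cv2.morphologyEx(g.astype(np.uint8),cv2.MORPH_OPEN,np.ones((3,3)))>0
A=P[g][:,:2]; r=cv2.minAreaRect((A*1e5).astype(np.float32)); print("grip in tool mm",np.array(r[0])/100,np.array(r[1])/100,r[2],"z err",np.median(z[g])-ztop)
zr=o['tool_pos'][2]-.062; L=[]
for v in range(4,162,3):
    c=np.where((abs(z[v]-zr+.003)<.006)&(mx[v]>70)&(abs(np.arange(640)-320)<25))[0]
    if len(c)>5: L.append(ray((c.min()+c.max())/2,v,zr,K,C)[:2])
L=np.array(L); f=np.polyfit(L[:,0],L[:,1],1); r=L[:,1]-np.polyval(f,L[:,0]);m=abs(r)<.0008;f=np.polyfit(L[m,0],L[m,1],1)
print("rod deg",np.degrees(np.arctan(f[0])),"y at grip",f[1],m.sum(),len(L),L[:,0].min(),L[:,0].max())
E
```

```text
grip in tool mm [ 4.07097412 -2.35560547] [33.27006104 14.13698853] 0.4312165081501007 z err -0.0005092079793276305
rod deg 0.7062569602454103 y at grip -0.0024668738554809925 53 53 0.042703062586156026 0.12403136690641853
```

Run:
```python
from sp2 import *
o=ctrl.get_obs(); im,P,K,C=meas("w3.npz",o); z=P[...,2]; print(C.round(4).tolist())
for v in range(240,300,10):
    a=np.where(abs(z[v,240:400]+.01)<.03)[0]+240
    l=a[a<320].max() if (a<320).any() else 0; r=a[a>325].min() if (a>325).any() else 0
    print(v,l,r,(P[v,l]*1e3).round(1),(P[v,r]*1e3).round(1))
```

```text
[[0.0003, -0.9663, -0.2575, 0.0651], [1.0, 0.0002, 0.0005, -0.0009], [-0.0004, -0.2575, 0.9663, -0.1399], [0.0, 0.0, 0.0, 1.0]]
240 278 367 [  7.1 -23.3  -0.1] [ 6.3 21.9  1.6]
250 278 367 [  2.4 -23.2  -1.9] [ 2.  21.7 -1. ]
260 278 367 [ -3.5 -23.5  -1.1] [-2.5 21.5 -3.2]
270 278 367 [ -7.7 -23.3  -3.8] [-7.8 21.7 -3.6]
280 277 368 [-11.4 -23.4  -7.2] [-10.7  21.6  -8.3]
290 274 371 [-10.8 -23.4 -17.1] [-10.7  21.7 -17.3]
```

```bash
python3 -m handwheel '[{"tx":4,"ty":-1.6,"tz":0,"roll":0},{"tx":0,"ty":0,"tz":15,"roll":0},{"tx":0,"ty":0,"tz":15,"roll":0},{"tx":0,"ty":0,"tz":12,"roll":0},{"tx":0,"ty":0,"tz":9,"roll":0},{"tx":0,"ty":0,"tz":0,"roll":0},{"tx":0,"ty":0,"tz":0,"roll":0}]'; python3 -m handwheel '[{"tx":0,"ty":0,"tz":0,"roll":0},{"tx":0,"ty":0,"tz":0,"roll":0},{"tx":0,"ty":0,"tz":0,"roll":0},{"tx":0,"ty":0,"tz":0,"roll":0},{"tx":0,"ty":0,"tz":0,"roll":0},{"tx":0,"ty":0,"tz":0,"roll":0},{"tx":0,"ty":0,"tz":0,"roll":0},{"tx":0,"ty":0,"tz":0,"roll":0}]' 8 60
python3 -c "
from h import *
o=ctrl.get_obs();print(o['tool_pos'],R.from_rotvec(o['tool_rot']).as_matrix().round(4).tolist(),o['contact_force'],o['opening'],o['grip_force'])"
```

```text
t: 3.43
tool_pos: [0.54, 0.1736, 0.0451]
tool_rot: [-2.323, -2.114, 0.001]
contact_force: [0.1, -0.3, 0.5]
opening: 0.0453
grip_force: 0.0
t: 4.1
tool_pos: [0.5409, 0.1737, 0.0462]
tool_rot: [2.323, 2.114, 0.002]
contact_force: [-0.3, -0.1, 4.9]
opening: 0.0133
grip_force: 61.4
[0.54087167 0.17368015 0.04615548] [[0.0939, 0.9956, 0.0016], [0.9956, -0.0939, 0.0004], [0.0005, 0.0015, -1.0]] [-0.25400936 -0.06959706  4.93514505] 0.013333577429267439 61.35592818260193
```

```bash
python3 -m handwheel '[{"tx":0,"ty":0,"tz":-6,"roll":0},{"tx":0,"ty":0,"tz":-10,"roll":0},{"tx":0,"ty":0,"tz":-15,"roll":0},{"tx":0,"ty":0,"tz":-20,"roll":0},{"tx":0,"ty":0,"tz":-20,"roll":0},{"tx":0,"ty":0,"tz":-14,"roll":0},{"tx":0,"ty":0,"tz":0,"roll":0},{"tx":0,"ty":0,"tz":0,"roll":0}]'
cat > rod.py <<'E'
from sp2 import *
import sys
fn=sys.argv[1]; im,d,K,E=cam("wrist"); np.savez(fn,im=im,d=d,K=K,E=E); save(fn[:-4]+".png",im)
o=ctrl.get_obs(); im,P,K,C=meas(fn,o); C[1,3]+=.0008; z=P[...,2]; zr=-.0158
v=150; L=[]; N=[]
for v in range(0,400,3):
    a=np.abs(z[v]-zr)<.008; a&=abs(np.arange(640)-322)<30; c=np.where(a)[0]
    if 5<len(c)<45: 
        L.append([*ray((c.min()+c.max())/2,v,zr,K,C)[:2],np.median(z[v][c]),(c.max()-c.min()+1)*z[v][c].mean()])
        N.append((v,c.min(),c.max()))
L=np.array(L); m=(L[:,0]>.04)
f=np.polyfit(L[m,0],L[m,1],1)
for _ in range(3):
    r=L[:,1]-np.polyval(f,L[:,0]); k=m&(abs(r)<.0006); f=np.polyfit(L[k,0],L[k,1],1)
fz=np.polyfit(L[k,0],L[k,2],1)
print("rod deg %.3f y0 %.2f mm tip y %.2f"%(np.degrees(np.arctan(f[0])),f[1]*1e3,np.polyval(f,.139)*1e3),k.sum(),"top z slope deg",np.degrees(np.arctan(fz[0])).round(2),"z top at .07",np.polyval(fz,.07).round(4),L[k,0].min().round(3),L[k,0].max().round(3))
wide=[(n,l[:2].round(4)) for n,l in zip(N,L) if n[2]-n[1]>22]; print([ (w[0],(w[1]*1e3).round(1).tolist()) for w in wide][:12])
E
python3 rod.py w4.npz
```

```text
t: 4.77
tool_pos: [0.5405, 0.1736, 0.131]
tool_rot: [2.323, 2.114, 0.002]
contact_force: [0.5, -1.0, -0.4]
opening: 0.0133
grip_force: 60.5
rod deg 0.816 y0 -0.08 mm tip y 1.90 61 top z slope deg -0.01 z top at .07 -0.0189 0.041 0.108
[((195, np.int64(303), np.int64(343)), [34.3, 0.2]), ((201, np.int64(301), np.int64(346)), [31.6, 0.4]), ((204, np.int64(301), np.int64(346)), [30.3, 0.4]), ((207, np.int64(303), np.int64(344)), [29.0, 0.4]), ((231, np.int64(310), np.int64(335)), [17.9, -0.0]), ((234, np.int64(309), np.int64(336)), [16.4, -0.0]), ((237, np.int64(308), np.int64(337)), [15.0, -0.0]), ((243, np.int64(294), np.int64(351)), [12.1, -0.0]), ((246, np.int64(294), np.int64(351)), [10.7, -0.0]), ((249, np.int64(293), np.int64(351)), [9.2, -0.2]), ((252, np.int64(293), np.int64(351)), [7.7, -0.2])]
```

The rod stands +0.82° in the grip and is level. Now work out the approach.

```bash
cat > plan.py <<'E'
from h import *
t=np.load("trough.npz"); ax,n=t['ax'],t['n']; o=t['o']+[.0008,0]
ROD=np.radians(.816); Y0=-.0001; TIP=.139
def state():
    s=ctrl.get_obs(); M=R.from_rotvec(s['tool_rot']).as_matrix(); return s,M
def tell():
    s,M=state(); xt=M[:2,0]; yt=M[:2,1]; p=s['tool_pos'][:2]+Y0*yt; h=xt*np.cos(ROD)+yt*np.sin(ROD); tip=p+TIP*h
    a=lambda q:((q-o)@ax*1e3,(q-o)@n*1e3)
    print("t %.2f"%s['t'],"tcp_t %.1f %.2f"%a(s['tool_pos'][:2]),"z %.4f"%s['tool_pos'][2],"tip_t %.1f %.2f"%a(tip),"yaw %.2f rod %.2f (trough %.2f)"%(np.degrees(np.arctan2(xt[0],xt[1])),np.degrees(np.arctan2(h[0],h[1])),np.degrees(t['th'])),"F tool",(M.T@s['contact_force']).round(2),"grip",round(s['grip_force'],1),round(s['opening']*1e3,1))
    return s,M
def goto(tx,ty,yawrod):   # TCP so that the tip is at trough (tx,ty) m, rod heading yawrod deg
    a=np.radians(yawrod); h=np.array([np.sin(a),np.cos(a)]); b=a-ROD; yt=np.array([np.cos(b),-np.sin(b)])
    tip=o+tx*ax+ty*n; tcp=tip-TIP*h-Y0*yt; s,M=state(); d=tcp-s['tool_pos'][:2]
    print("move now-tool tx %.1f ty %.1f roll %.4f"%(d@M[:2,0]*1e3,d@M[:2,1]*1e3,b-np.arctan2(M[0,0],M[1,0])),"tcp",tcp.round(4))
if __name__=="__main__":
    import sys; tell()
    if len(sys.argv)>1: goto(*[float(v) for v in sys.argv[1:]])
E
python3 plan.py -0.062 -0.0017 7.0
```

```text
t 4.82 tcp_t 354.5 37.80 z 0.1296 tip_t 493.5 39.93 yaw 5.38 rod 6.20 (trough 7.03) F tool [-0.09 -0.47  1.49] grip 60.5 13.0
move now-tool tx -556.4 ty 23.7 roll 0.0140 tcp [ 0.511  -0.3828]
```

```bash
python3 -m handwheel '[{"tx":-20,"ty":2,"tz":0,"roll":0.007},{"tx":-35,"ty":2,"tz":0,"roll":0.007},{"tx":-38,"ty":2,"tz":0,"roll":0},{"tx":-38,"ty":2,"tz":0,"roll":0},{"tx":-38,"ty":2,"tz":0,"roll":0},{"tx":-38,"ty":2,"tz":0,"roll":0},{"tx":-38,"ty":2,"tz":0,"roll":0},{"tx":-38,"ty":2,"tz":0,"roll":0},{"tx":-38,"ty":2,"tz":0,"roll":0},{"tx":-38,"ty":2,"tz":0,"roll":0},{"tx":-38,"ty":2,"tz":0,"roll":0},{"tx":-38,"ty":2,"tz":0,"roll":0}]'; python3 -m handwheel '[{"tx":-38,"ty":0,"tz":0,"roll":0},{"tx":-35,"ty":0,"tz":0,"roll":0},{"tx":-30,"ty":0,"tz":0,"roll":0},{"tx":-18,"ty":0,"tz":0,"roll":0},{"tx":0,"ty":0,"tz":0,"roll":0},{"tx":0,"ty":0,"tz":0,"roll":0},{"tx":0,"ty":0,"tz":0,"roll":0}]'; python3 plan.py -0.062 -0.0017 7.0
```

```text
t: 5.82
tool_pos: [0.5161, -0.2627, 0.128]
tool_rot: [-2.336, -2.096, 0.001]
contact_force: [1.6, 0.1, -0.7]
opening: 0.0133
grip_force: 60.5
t: 6.4
tool_pos: [0.5044, -0.3803, 0.1291]
tool_rot: [-2.335, -2.097, -0.001]
contact_force: [-0.5, 0.6, -1.1]
opening: 0.0133
grip_force: 60.5
t 6.40 tcp_t -199.3 4.98 z 0.1291 tip_t -60.4 5.25 yaw 6.15 rod 6.96 (trough 7.03) F tool [ 0.55 -0.6   1.11] grip 60.5 13.3
move now-tool tx -1.8 ty 6.8 roll 0.0007 tcp [ 0.511  -0.3828]
```

```bash
python3 -m handwheel '[{"tx":-3,"ty":6.8,"tz":15,"roll":0},{"tx":0,"ty":0,"tz":25,"roll":0},{"tx":0,"ty":0,"tz":25,"roll":0},{"tx":0,"ty":0,"tz":18,"roll":0},{"tx":0,"ty":0,"tz":10,"roll":0},{"tx":0,"ty":0,"tz":0,"roll":0},{"tx":0,"ty":0,"tz":0,"roll":0},{"tx":0,"ty":0,"tz":0,"roll":0},{"tx":0,"ty":0,"tz":0,"roll":0}]'; python3 plan.py -0.062 -0.0017 7.0
cat > avg.py <<'E'
from plan import *
A=[]
for i in range(6):
    cam("side"); s,M=state(); A.append(np.r_[s['tool_pos']*1e3,np.degrees(np.arctan2(M[0,0],M[1,0])),M.T@s['contact_force']])
print(np.mean(A,0).round(2),np.std(A,0).round(2))
E
python3 avg.py; python3 plan.py -.062 -.0017 7.0
```

```text
t: 7.15
tool_pos: [0.5123, -0.3863, 0.0395]
tool_rot: [2.335, 2.096, 0.0]
contact_force: [-0.9, -0.4, -1.3]
opening: 0.0133
grip_force: 60.5
t 7.15 tcp_t -204.3 -3.54 z 0.0395 tip_t -65.3 -3.31 yaw 6.17 rod 6.98 (trough 7.03) F tool [-0.51 -0.84  1.33] grip 60.5 13.3
move now-tool tx 3.3 ty -1.6 roll 0.0003 tcp [ 0.511  -0.3828]
[ 5.1164e+02 -3.8606e+02  3.8570e+01  6.1900e+00 -4.0000e-02 -1.7000e-01
  8.5000e-01] [0.31 0.19 0.53 0.01 0.39 0.4  0.42]
t 7.45 tcp_t -204.0 -2.45 z 0.0378 tip_t -65.0 -2.28 yaw 6.19 rod 7.01 (trough 7.03) F tool [-0.29 -0.09  0.46] grip 60.5 13.2
move now-tool tx 3.0 ty -0.5 roll -0.0001 tcp [ 0.511  -0.3828]
```

```bash
python3 -m handwheel '[{"tx":0,"ty":-1,"tz":5,"roll":0},{"tx":0,"ty":0,"tz":4,"roll":0},{"tx":0,"ty":0,"tz":0,"roll":0},{"tx":0,"ty":0,"tz":0,"roll":0},{"tx":0,"ty":0,"tz":0,"roll":0}]' | head -2
cat > avg.py <<'E'
from plan import *
import sys
def avg(n=8,c="side"):
    A=[]
    for i in range(n):
        r=cam(c); s,M=state(); p=s['tool_pos'][:2]; xt,yt=M[:2,0],M[:2,1]
        h=xt*np.cos(ROD)+yt*np.sin(ROD); tip=p+Y0*yt+TIP*h
        A.append(np.r_[(tip-o)@ax*1e3,(tip-o)@n_*1e3,s['tool_pos'][2]*1e3,np.degrees(np.arctan2(h[0],h[1])),M.T@s['contact_force']])
    A=np.array(A); print("t %.2f"%s['t'],"tip_t x,y,z,rodyaw,F:",A.mean(0).round(2),"se",(A.std(0)/np.sqrt(n)).round(2),s['grip_force'].round(0)); return r
n_=n
if __name__=="__main__":
    im,d,K,E=avg(int(sys.argv[1]) if len(sys.argv)>1 else 8)
    np.savez("side.npz",im=im,d=d,K=K,E=E)
E
python3 avg.py
```

```text
t: 7.87
tool_pos: [0.5099, -0.3853, 0.028]Traceback (most recent call last):
  File "avg.py", line 12, in <module>
    im,d,K,E=avg(int(sys.argv[1]) if len(sys.argv)>1 else 8)
             ~~~^^^^^^^^^^^^^^^^^^^^^^^^^^^^^^^^^^^^^^^^^^^^
  File "avg.py", line 9, in avg
    A=np.array(A); print("t %.2f"%s['t'],"tip_t x,y,z,rodyaw,F:",A.mean(0).round(2),"se",(A.std(0)/np.sqrt(n)).round(2),s['grip_force'].round(0)); return r
                                                                                                                        ^^^^^^^^^^^^^^^^^^^^^
AttributeError: 'float' object has no attribute 'round'
```

```bash
sed -i "s/,s\['grip_force'\].round(0))/)/" avg.py; python3 avg.py
```

```text
t 8.67 tip_t x,y,z,rodyaw,F: [-6.477e+01 -1.100e+00  2.833e+01  7.000e+00 -7.000e-02  5.000e-02
  8.200e-01] se [0.01 0.01 0.01 0.   0.16 0.2  0.11]
```

Run:
```python
from avg import *
zs=[];zr=[]
for i in range(3):
    im,d,K,E=cam("wrist"); P=pts(d,K,E); C=np.array(optics.camera_params("wrist")["tool_from_camera"]); Q=pts(d,K,C)
    b=(im[...,2]>im[...,0].astype(int)+50); m=b&(abs(P[...,2])<.008); zs.append(np.median(P[...,2][m]))
    m=(abs(Q[...,0]-.07)<.03)&(abs(Q[...,1]-.0)<.0035)&(Q[...,2]<0)&(Q[...,2]>-.03); 
    yy=Q[...,1][m]+.0000-np.tan(ROD)*Q[...,0][m]+.0008; m2=abs(yy)<.0012; zr.append(np.median(Q[...,2][m][m2]))
    h=np.median(P[...,2][m][m2])
    print(zs[-1],zr[-1],"rod top above mat",h-zs[-1],m2.sum())
np.savez("w5.npz",im=im,d=d,K=K,E=E)
```

```text
0.0024555634754837297 -0.021693137550453198 rod top above mat 0.047552636426501316 1005
0.0024117436022837307 -0.02165421922245775 rod top above mat 0.0475102135707057 1005
0.002433017712915958 -0.021654200564771978 rod top above mat 0.047512041393899765 1007
```

```bash
python3 -m handwheel '[{"tx":0,"ty":0.6,"tz":-0.9,"roll":0},{"tx":0,"ty":0,"tz":0,"roll":0},{"tx":0,"ty":0,"tz":0,"roll":0},{"tx":0,"ty":0,"tz":0,"roll":0}]' | head -1
cat > prof.py <<'E'
from avg import *
def prof(c):
    im,d,K,E=cam(c); P=pts(d,K,E); X=(P[...,:2]-o)@ax*1e3; Y=(P[...,:2]-o)@n*1e3; Z=P[...,2]*1e3
    m=(abs(Y)<22)&(Z>52)&(Z<80)&(abs(X)<75)
    b=np.arange(-60,72,3); g=im.max(2)[m]; x=X[m]
    h=[int(g[(x>=a)&(x<a+3)].mean()) if ((x>=a)&(x<a+3)).sum()>2 else 0 for a in b]
    print(c,' '.join(f"{a}:{v}" for a,v in zip(b,h)))
    return im
if __name__=="__main__":
    avg(4); prof("side"); prof("scene")
E
python3 prof.py
```

```text
t: 9.15
t 9.35 tip_t x,y,z,rodyaw,F: [-6.475e+01 -1.670e+00  2.919e+01  7.000e+00  1.000e-02 -2.300e-01
  9.800e-01] se [0.   0.01 0.01 0.   0.11 0.18 0.14]
side -60:0 -57:0 -54:0 -51:0 -48:0 -45:0 -42:123 -39:128 -36:138 -33:148 -30:138 -27:82 -24:0 -21:0 -18:73 -15:0 -12:0 -9:0 -6:0 -3:0 0:0 3:0 6:0 9:0 12:0 15:0 18:0 21:0 24:0 27:0 30:0 33:0 36:0 39:0 42:0 45:0 48:0 51:0 54:0 57:0 60:0 63:0 66:0 69:0
scene -60:0 -57:0 -54:0 -51:21 -48:23 -45:46 -42:81 -39:90 -36:91 -33:90 -30:86 -27:85 -24:21 -21:10 -18:18 -15:11 -12:53 -9:95 -6:111 -3:79 0:106 3:86 6:46 9:8 12:17 15:0 18:0 21:0 24:17 27:73 30:96 33:94 36:94 39:93 42:95 45:40 48:8 51:0 54:0 57:49 60:14 63:0 66:0 69:0
```

```bash
python3 -m handwheel '[{"tx":5,"ty":0,"tz":0,"roll":0},{"tx":5,"ty":0,"tz":0,"roll":0},{"tx":4,"ty":0,"tz":0,"roll":0},{"tx":3,"ty":0,"tz":0,"roll":0},{"tx":3,"ty":0,"tz":0,"roll":0},{"tx":3,"ty":0,"tz":0,"roll":0},{"tx":2,"ty":0,"tz":0,"roll":0},{"tx":0,"ty":0,"tz":0,"roll":0},{"tx":0,"ty":0,"tz":0,"roll":0}]' | head -1;python3 prof.py
```

```text
t: 10.2
t 10.40 tip_t x,y,z,rodyaw,F: [-39.92  -1.37  29.25   7.01   0.19  -0.3    1.11] se [0.03 0.   0.01 0.   0.12 0.19 0.13]
side -60:0 -57:0 -54:0 -51:0 -48:0 -45:0 -42:0 -39:0 -36:0 -33:0 -30:0 -27:0 -24:0 -21:0 -18:0 -15:0 -12:0 -9:0 -6:0 -3:0 0:0 3:110 6:60 9:0 12:0 15:0 18:0 21:47 24:0 27:0 30:0 33:0 36:0 39:0 42:0 45:0 48:0 51:0 54:0 57:0 60:0 63:0 66:0 69:0
scene -60:0 -57:0 -54:0 -51:0 -48:25 -45:49 -42:96 -39:93 -36:86 -33:83 -30:92 -27:64 -24:16 -21:12 -18:0 -15:20 -12:52 -9:101 -6:102 -3:97 0:90 3:85 6:20 9:13 12:4 15:0 18:0 21:6 24:18 27:59 30:92 33:99 36:92 39:96 42:97 45:31 48:12 51:0 54:0 57:55 60:21 63:0 66:0 69:0
```

```bash
python3 -m handwheel '[{"tx":4,"ty":0,"tz":0,"roll":0},{"tx":4,"ty":0,"tz":0,"roll":0},{"tx":4,"ty":0,"tz":0,"roll":0},{"tx":4,"ty":0,"tz":0,"roll":0},{"tx":3,"ty":0,"tz":0,"roll":0},{"tx":0,"ty":-1,"tz":0,"roll":0},{"tx":0,"ty":-1,"tz":0,"roll":0},{"tx":0,"ty":-1,"tz":0,"roll":0},{"tx":0,"ty":-1,"tz":0,"roll":0},{"tx":0,"ty":0,"tz":0,"roll":0},{"tx":0,"ty":0,"tz":0,"roll":0},{"tx":0,"ty":0,"tz":0,"roll":0}]' | head -1;python3 prof.py
python3 - <<'E'
from avg import *
im,d,K,E=cam("scene"); P=pts(d,K,E); X=(P[...,:2]-o)@ax*1e3; Y=(P[...,:2]-o)@n*1e3; Z=P[...,2]*1e3
s=np.load("scene0.npz"); P0=pts(s['d'],s['K'],s['E']); X0=(P0[...,:2]-o)@ax*1e3; Y0_=(P0[...,:2]-o)@n*1e3; Z0=P0[...,2]*1e3
for a,b in((-44,-28),(-11,6),(27,45)):
    print([ (round(np.median(y[(x>a)&(x<b)&(z>52)&(z<80)&(abs(y)<30)]),2)) for x,y,z in((X0,Y0_,Z0),(X,Y,Z))])
E
```

```text
t: 11.5
t 11.70 tip_t x,y,z,rodyaw,F: [-20.94   2.9   29.25   7.01   0.14  -0.51   0.28] se [0.01 0.01 0.01 0.   0.32 0.23 0.08]
side -60:0 -57:0 -54:0 -51:0 -48:0 -45:0 -42:0 -39:0 -36:0 -33:0 -30:0 -27:0 -24:0 -21:0 -18:0 -15:0 -12:0 -9:0 -6:0 -3:0 0:0 3:0 6:0 9:0 12:0 15:0 18:0 21:44 24:0 27:111 30:153 33:159 36:156 39:145 42:165 45:67 48:0 51:0 54:62 57:78 60:0 63:0 66:0 69:0
scene -60:0 -57:0 -54:0 -51:34 -48:18 -45:36 -42:95 -39:87 -36:93 -33:86 -30:95 -27:59 -24:23 -21:6 -18:9 -15:11 -12:58 -9:97 -6:105 -3:83 0:91 3:95 6:15 9:13 12:5 15:0 18:0 21:0 24:20 27:66 30:88 33:95 36:96 39:95 42:88 45:29 48:11 51:15 54:0 57:49 60:30 63:18 66:0 69:0
[np.float64(-12.18), np.float64(-7.67)]
[np.float64(-6.85), np.float64(-6.89)]
[np.float64(-13.93), np.float64(-14.16)]
```

```bash
python3 -m handwheel '[{"tx":3,"ty":0.05,"tz":0,"roll":0},{"tx":3,"ty":0.05,"tz":0,"roll":0},{"tx":3,"ty":0.05,"tz":0,"roll":0},{"tx":3,"ty":0.05,"tz":0,"roll":0},{"tx":3,"ty":0.05,"tz":0,"roll":0},{"tx":0,"ty":0,"tz":0,"roll":0},{"tx":0,"ty":0,"tz":0,"roll":0}]' | head -1
cat > chk.py <<'E'
from prof import *
avg(4); prof("scene")
im,d,K,E=cam("scene"); P=pts(d,K,E); X=(P[...,:2]-o)@ax*1e3; Y=(P[...,:2]-o)@n*1e3; Z=P[...,2]*1e3
print([round(float(np.median(Y[(X>a)&(X<b)&(Z>52)&(Z<80)&(abs(Y)<30)])),2) for a,b in((-44,-28),(-11,6),(27,45))])
E
python3 chk.py
```

```text
t: 12.43
t 12.63 tip_t x,y,z,rodyaw,F: [-5.780e+00  2.930e+00  2.922e+01  7.000e+00  5.000e-02  2.000e-02
  6.600e-01] se [0.05 0.01 0.01 0.   0.07 0.22 0.28]
scene -60:0 -57:0 -54:0 -51:0 -48:14 -45:37 -42:66 -39:88 -36:79 -33:90 -30:86 -27:74 -24:17 -21:5 -18:11 -15:12 -12:72 -9:95 -6:103 -3:88 0:89 3:91 6:37 9:10 12:4 15:0 18:0 21:0 24:24 27:73 30:95 33:91 36:100 39:90 42:95 45:24 48:13 51:5 54:0 57:61 60:24 63:0 66:0 69:0
[-7.19, -6.64, -12.12]
```

```bash
python3 -m handwheel '[{"tx":4,"ty":0.06,"tz":0,"roll":0},{"tx":4,"ty":0.06,"tz":0,"roll":0},{"tx":4,"ty":0.06,"tz":0,"roll":0},{"tx":4,"ty":0.06,"tz":0,"roll":0},{"tx":4,"ty":0.06,"tz":0,"roll":0},{"tx":2,"ty":0,"tz":0,"roll":0},{"tx":0,"ty":1.5,"tz":0,"roll":0},{"tx":0,"ty":1.5,"tz":0,"roll":0},{"tx":0,"ty":1.5,"tz":0,"roll":0},{"tx":0,"ty":1.5,"tz":0,"roll":0},{"tx":0,"ty":1,"tz":0,"roll":0},{"tx":0,"ty":0,"tz":0,"roll":0}]' | head -1; python3 chk.py; python3 chk.py | tail -1
```

```text
t: 13.73
t 13.93 tip_t x,y,z,rodyaw,F: [16.13 -4.1  29.21  7.01  0.04 -0.35 -0.1 ] se [0.01 0.03 0.01 0.   0.33 0.19 0.13]
scene -60:0 -57:0 -54:0 -51:0 -48:16 -45:24 -42:50 -39:51 -36:52 -33:56 -30:54 -27:52 -24:11 -21:6 -18:16 -15:21 -12:69 -9:90 -6:97 -3:95 0:88 3:91 6:25 9:8 12:22 15:0 18:0 21:0 24:23 27:60 30:96 33:93 36:90 39:101 42:82 45:65 48:9 51:0 54:0 57:46 60:23 63:0 66:0 69:0
[-14.45, -14.05, -13.6]
[-14.44, -13.07, -13.81]
```

```bash
python3 -m handwheel '[{"tx":3,"ty":0.04,"tz":0,"roll":0},{"tx":3,"ty":0.04,"tz":0,"roll":0},{"tx":3,"ty":0.04,"tz":0,"roll":0},{"tx":3,"ty":0.04,"tz":0,"roll":0},{"tx":3,"ty":0.04,"tz":0,"roll":0},{"tx":0,"ty":0,"tz":0,"roll":0},{"tx":0,"ty":0,"tz":0,"roll":0}]' | head -1; python3 chk.py
```

```text
t: 14.92
t 15.12 tip_t x,y,z,rodyaw,F: [31.35 -4.02 29.2   7.    0.21  0.07  0.48] se [0.05 0.01 0.01 0.   0.3  0.13 0.1 ]
scene -60:0 -57:0 -54:0 -51:0 -48:16 -45:49 -42:59 -39:56 -36:48 -33:46 -30:44 -27:41 -24:12 -21:4 -18:4 -15:11 -12:46 -9:74 -6:79 -3:86 0:99 3:81 6:14 9:10 12:12 15:0 18:0 21:0 24:26 27:53 30:86 33:104 36:96 39:96 42:100 45:31 48:11 51:8 54:0 57:53 60:26 63:0 66:0 69:0
[-14.88, -13.65, -15.53]
```

```bash
python3 -m handwheel '[{"tx":4,"ty":0.05,"tz":0,"roll":0},{"tx":4,"ty":0.05,"tz":0,"roll":0},{"tx":4,"ty":0.05,"tz":0,"roll":0},{"tx":4,"ty":0.05,"tz":0,"roll":0},{"tx":4,"ty":0.05,"tz":0,"roll":0},{"tx":2,"ty":0,"tz":0,"roll":0},{"tx":0,"ty":-1,"tz":0,"roll":0},{"tx":0,"ty":-1,"tz":0,"roll":0},{"tx":0,"ty":-1,"tz":0,"roll":0},{"tx":0,"ty":0,"tz":0,"roll":0},{"tx":0,"ty":0,"tz":0,"roll":0}]' ; python3 chk.py
```

```text
t: 16.13
tool_pos: [0.5243, -0.2684, 0.0292]
tool_rot: [-2.338, -2.098, -0.0]
contact_force: [0.0, 0.6, -0.2]
opening: 0.0129
grip_force: 60.6
t 16.33 tip_t x,y,z,rodyaw,F: [53.12 -0.96 29.21  7.01  0.33  0.26  0.42] se [0.01 0.01 0.01 0.   0.26 0.16 0.26]
scene -60:0 -57:0 -54:0 -51:0 -48:20 -45:20 -42:57 -39:60 -36:65 -33:66 -30:63 -27:61 -24:12 -21:10 -18:3 -15:16 -12:36 -9:44 -6:47 -3:50 0:55 3:53 6:15 9:6 12:0 15:0 18:0 21:0 24:23 27:63 30:91 33:96 36:91 39:91 42:83 45:30 48:10 51:7 54:0 57:48 60:22 63:0 66:0 69:0
[-11.7, -10.01, -11.43]
```

```bash
python3 -m handwheel '[{"tx":2,"ty":0.03,"tz":0,"roll":0},{"tx":2,"ty":0.03,"tz":0,"roll":0},{"tx":2,"ty":0.03,"tz":0,"roll":0},{"tx":2,"ty":0.03,"tz":0,"roll":0},{"tx":2,"ty":0.03,"tz":0,"roll":0},{"tx":2,"ty":0.03,"tz":0,"roll":0},{"tx":2,"ty":0.03,"tz":0,"roll":0},{"tx":2,"ty":0.03,"tz":0,"roll":0},{"tx":2,"ty":0.03,"tz":0,"roll":0},{"tx":2,"ty":0.03,"tz":0,"roll":0},{"tx":2,"ty":0.03,"tz":0,"roll":0},{"tx":1,"ty":0.03,"tz":0,"roll":0}]' ; python3 chk.py
```

```text
t: 17.43
tool_pos: [0.5273, -0.2452, 0.0292]
tool_rot: [2.338, 2.098, -0.0]
contact_force: [-0.2, -1.3, -0.5]
opening: 0.0131
grip_force: 60.6
t 17.63 tip_t x,y,z,rodyaw,F: [76.55 -0.91 29.15  7.    0.18  0.19  0.35] se [0.01 0.01 0.02 0.   0.22 0.13 0.16]
scene -60:6 -57:11 -54:19 -51:11 -48:3 -45:0 -42:0 -39:0 -36:0 -33:0 -30:22 -27:24 -24:46 -21:48 -18:60 -15:58 -12:66 -9:60 -6:37 -3:14 0:29 3:65 6:48 9:40 12:46 15:44 18:34 21:16 24:10 27:35 30:73 33:81 36:93 39:78 42:92 45:36 48:11 51:16 54:0 57:33 60:32 63:0 66:0 69:0
[9.75, -9.45, -12.23]
```

```bash
python3 -m handwheel '[{"tx":1,"ty":0,"tz":0,"roll":0},{"tx":1,"ty":0.03,"tz":0,"roll":0},{"tx":1,"ty":0,"tz":0,"roll":0},{"tx":0.5,"ty":0.03,"tz":0,"roll":0},{"tx":0.5,"ty":0,"tz":0,"roll":0},{"tx":0.5,"ty":0,"tz":0,"roll":0},{"tx":0.5,"ty":0,"tz":0,"roll":0},{"tx":0,"ty":0,"tz":0,"roll":0}]' ; python3 avg.py 3;  python3 -m handwheel '[{"tx":0.5,"ty":0,"tz":0,"roll":0},{"tx":0.5,"ty":0,"tz":0,"roll":0},{"tx":0,"ty":0,"tz":0,"roll":0}]' ; python3 avg.py 3
```

```text
t: 18.4
tool_pos: [0.5278, -0.2404, 0.0292]
tool_rot: [-2.338, -2.098, -0.0]
contact_force: [0.1, -0.3, 0.3]
opening: 0.0133
grip_force: 60.5
t 18.55 tip_t x,y,z,rodyaw,F: [81.32 -0.95 29.18  7.01 -0.35 -0.28  0.48] se [0.01 0.01 0.01 0.   0.24 0.13 0.4 ]
t: 18.8
tool_pos: [0.5279, -0.2395, 0.0292]
tool_rot: [2.338, 2.098, 0.0]
contact_force: [-0.4, -0.7, -1.4]
opening: 0.0134
grip_force: 60.5
t 18.95 tip_t x,y,z,rodyaw,F: [82.3  -0.93 29.19  7.   -1.51 -0.44  1.14] se [0.   0.   0.   0.   0.23 0.19 0.08]
```

```bash
for i in 1; do python3 -m handwheel '[{"tx":0.5,"ty":0,"tz":0,"roll":0},{"tx":0,"ty":0,"tz":0,"roll":0},{"tx":0,"ty":0,"tz":0,"roll":0}]' | head -1; python3 avg.py 3; done; python3 -m handwheel '[{"tx":0.5,"ty":0,"tz":0,"roll":0},{"tx":0,"ty":0,"tz":0,"roll":0},{"tx":0,"ty":0,"tz":0,"roll":0}]' | head -1; python3 chk.py
```

```text
t: 19.2
t 19.35 tip_t x,y,z,rodyaw,F: [82.77 -0.92 29.2   7.   -1.25 -0.4   1.11] se [0.01 0.01 0.   0.   0.21 0.15 0.2 ]
t: 19.6
t 19.80 tip_t x,y,z,rodyaw,F: [83.27 -0.91 29.19  7.   -0.9   0.33  0.72] se [0.   0.01 0.   0.   0.16 0.07 0.18]
scene -60:0 -57:12 -54:6 -51:13 -48:17 -45:12 -42:2 -39:3 -36:0 -33:0 -30:0 -27:0 -24:17 -21:21 -18:35 -15:58 -12:51 -9:59 -6:65 -3:39 0:0 3:15 6:21 9:65 12:45 15:47 18:43 21:45 24:42 27:15 30:11 33:42 36:73 39:86 42:82 45:94 48:90 51:41 54:12 57:22 60:31 63:48 66:0 69:0
[-5.25, -11.77, -10.89]
```

```bash
python3 -m handwheel '[{"tx":0.5,"ty":0,"tz":0,"roll":0},{"tx":0,"ty":0,"tz":0,"roll":0},{"tx":0,"ty":0,"tz":0,"roll":0}]' | head -1; python3 avg.py 3; python3 -m handwheel '[{"tx":0.5,"ty":0,"tz":0,"roll":0},{"tx":0,"ty":0,"tz":0,"roll":0},{"tx":0,"ty":0,"tz":0,"roll":0}]' | head -1; python3 avg.py 3
```

```text
t: 20.15
t 20.30 tip_t x,y,z,rodyaw,F: [83.76 -0.91 29.21  7.01 -1.37  0.    0.94] se [0.   0.01 0.   0.   0.27 0.55 0.06]
t: 20.55
t 20.70 tip_t x,y,z,rodyaw,F: [84.27 -0.9  29.2   7.   -0.6   0.14  0.58] se [0.01 0.   0.   0.   0.18 0.23 0.08]
```

```bash
python3 -m handwheel '[{"tx":0.5,"ty":0,"tz":0,"roll":0},{"tx":0,"ty":0,"tz":0,"roll":0},{"tx":0,"ty":0,"tz":0,"roll":0}]' | head -1; python3 avg.py 3
```

```text
t: 20.95
t 21.10 tip_t x,y,z,rodyaw,F: [84.78 -0.9  29.21  7.   -1.02 -0.18  0.48] se [0.01 0.01 0.01 0.   0.1  0.24 0.21]
```

```bash
python3 -m handwheel '[{"tx":0.5,"ty":0,"tz":0,"roll":0},{"tx":0,"ty":0,"tz":0,"roll":0},{"tx":0.5,"ty":0,"tz":0,"roll":0},{"tx":0,"ty":0,"tz":0,"roll":0}]' | head -1; python3 avg.py 3
```

```text
t: 21.43
t 21.58 tip_t x,y,z,rodyaw,F: [85.08 -0.87 29.3   7.01 -5.66 -1.06  1.03] se [0.01 0.01 0.01 0.   0.06 0.33 0.36]
```

```bash
python3 -m handwheel '[{"tx":0.5,"ty":0,"tz":0,"roll":0},{"tx":0,"ty":0,"tz":0,"roll":0},{"tx":0,"ty":0,"tz":0,"roll":0}]' | head -1; python3 avg.py 3
```

```text
t: 21.83
t 21.98 tip_t x,y,z,rodyaw,F: [85.12 -0.87 29.36  7.   -6.51 -0.9   1.37] se [0.01 0.   0.01 0.   0.32 0.16 0.24]
```

Contact at about 6 N against the stop, with the tip no longer advancing, so the reels are closed up. Relieve the push, grip firmer and lift.

```bash
python3 -m handwheel '[{"tx":0,"ty":0,"tz":0,"roll":0},{"tx":-0.4,"ty":0,"tz":0,"roll":0},{"tx":-0.4,"ty":0,"tz":0,"roll":0},{"tx":0,"ty":0,"tz":-1,"roll":0},{"tx":0,"ty":0,"tz":-2,"roll":0},{"tx":0,"ty":0,"tz":-3,"roll":0},{"tx":0,"ty":0,"tz":-4,"roll":0},{"tx":0,"ty":0,"tz":-4,"roll":0},{"tx":0,"ty":0,"tz":0,"roll":0},{"tx":0,"ty":0,"tz":0,"roll":0}]' - 100; python3 chk.py
```

```text
t: 22.82
tool_pos: [0.5279, -0.2366, 0.043]
tool_rot: [2.338, 2.099, -0.002]
contact_force: [-1.5, -6.3, -2.6]
opening: 0.0126
grip_force: 99.7
t 23.02 tip_t x,y,z,rodyaw,F: [85.09 -0.48 42.9   6.99 -5.77 -0.75  2.33] se [0.01 0.   0.02 0.   0.16 0.34 0.14]
scene -60:24 -57:6 -54:7 -51:10 -48:15 -45:26 -42:16 -39:9 -36:32 -33:39 -30:0 -27:0 -24:0 -21:16 -18:28 -15:41 -12:50 -9:48 -6:53 -3:44 0:56 3:25 6:14 9:45 12:45 15:43 18:40 21:43 24:43 27:39 30:12 33:22 36:52 39:68 42:73 45:70 48:74 51:74 54:21 57:12 60:37 63:57 66:85 69:0
[-5.56, -19.08, -17.23]
```

```bash
python3 -m handwheel '[{"tx":-0.5,"ty":0,"tz":-2,"roll":0},{"tx":-0.5,"ty":0,"tz":-3,"roll":0},{"tx":-0.5,"ty":0,"tz":-4,"roll":0},{"tx":0,"ty":0,"tz":-6,"roll":0},{"tx":0,"ty":0,"tz":-8,"roll":0},{"tx":0,"ty":0,"tz":-10,"roll":0},{"tx":0,"ty":0,"tz":-10,"roll":0},{"tx":0,"ty":0,"tz":-10,"roll":0},{"tx":0,"ty":0,"tz":-8,"roll":0},{"tx":0,"ty":0,"tz":-4,"roll":0},{"tx":0,"ty":0,"tz":0,"roll":0},{"tx":0,"ty":0,"tz":0,"roll":0}]'; python3 -m handwheel '[{"tx":0,"ty":0,"tz":-5,"roll":0},{"tx":0,"ty":0,"tz":-10,"roll":0},{"tx":0,"ty":0,"tz":-5,"roll":0},{"tx":0,"ty":0,"tz":0,"roll":0},{"tx":0,"ty":0,"tz":0,"roll":0},{"tx":0,"ty":0,"tz":0,"roll":0}]'|head -2; python3 avg.py 4; python3 -c "
from h import *
im,d,K,E=cam('wrist'); np.savez('w6.npz',im=im,d=d,K=K,E=E); save('w6.png',im)"
```

```text
t: 24.12
tool_pos: [0.5281, -0.2378, 0.1084]
tool_rot: [2.338, 2.098, 0.0]
contact_force: [0.5, -0.6, -3.6]
opening: 0.0128
grip_force: 99.7
t: 24.62
tool_pos: [0.5281, -0.2378, 0.1282]
t 24.82 tip_t x,y,z,rodyaw,F: [ 8.4060e+01 -6.4000e-01  1.2776e+02  7.0000e+00  5.0000e-02 -6.2000e-01
  2.7900e+00] se [0.01 0.02 0.04 0.   0.28 0.27 0.13]
```

View pics/w6.png

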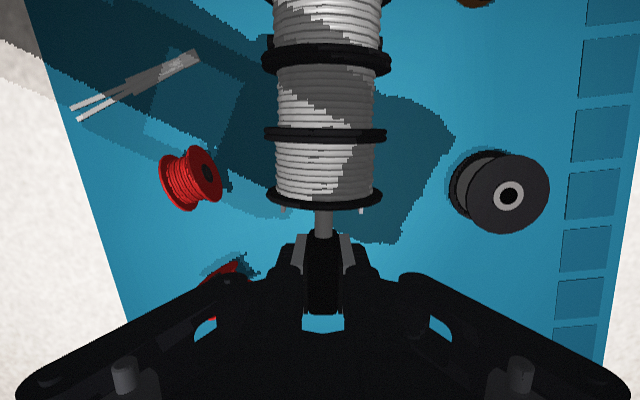

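All three reels sit together against the collar on the spindle (rows 0–205), with the trough empty beneath. Carry them gently to the stand.

```bash
python3 -m handwheel '[{"tx":6,"ty":0,"tz":0,"roll":0},{"tx":12,"ty":-1,"tz":0,"roll":0},{"tx":18,"ty":-2,"tz":0,"roll":0},{"tx":24,"ty":-2,"tz":0,"roll":0},{"tx":28,"ty":-2,"tz":0,"roll":0},{"tx":28,"ty":-2,"tz":0,"roll":0},{"tx":28,"ty":-2,"tz":0,"roll":0},{"tx":28,"ty":-2,"tz":0,"roll":0},{"tx":28,"ty":-2,"tz":0,"roll":0},{"tx":28,"ty":-2,"tz":0,"roll":0},{"tx":28,"ty":-2,"tz":0,"roll":0},{"tx":28,"ty":-2,"tz":0,"roll":0}]'|head -2; python3 -m handwheel '[{"tx":28,"ty":-2,"tz":0,"roll":0},{"tx":24,"ty":-2,"tz":0,"roll":0},{"tx":20,"ty":-2,"tz":0,"roll":0},{"tx":16,"ty":-2,"tz":0,"roll":0},{"tx":14,"ty":-1.6,"tz":0,"roll":0},{"tx":12,"ty":-1,"tz":0,"roll":0},{"tx":8,"ty":0,"tz":0,"roll":0},{"tx":4,"ty":0,"tz":0,"roll":0},{"tx":0,"ty":0,"tz":0,"roll":-0.007},{"tx":0,"ty":0,"tz":0,"roll":-0.007},{"tx":0,"ty":0,"tz":0,"roll":0},{"tx":0,"ty":0,"tz":0,"roll":0}]'|head -2
cat > st.py <<'E'
from plan import *
A=[]
for i in range(4):
    cam("wrist"); s,M=state(); d=np.array([.5409,.1737])-s['tool_pos'][:2]
    A.append(np.r_[s['tool_pos']*1e3,np.degrees(np.arctan2(M[0,0],M[1,0])),d@M[:2,0]*1e3,d@M[:2,1]*1e3,M.T@s['contact_force']])
print(s['t'],"tcp,yaw,need tx ty,F",np.mean(A,0).round(2),A[-1][:3].round(2),s['grip_force'])
E
python3 st.py
```

```text
t: 25.87
tool_pos: [0.5371, 0.0492, 0.1282]
t: 26.87
tool_pos: [0.5409, 0.1725, 0.1282]
27.0667 tcp,yaw,need tx ty,F [ 5.4093e+02  1.7269e+02  1.2819e+02  5.4300e+00  1.0000e+00 -1.3000e-01
  6.0000e-02 -2.0000e-02  2.5900e+00] [540.96 172.81 128.22] 99.63738799095154
```

Run:
```python
from sp2 import *
im,d,K,E=cam("wrist"); np.savez("w7.npz",im=im,d=d,K=K,E=E)
o=ctrl.get_obs(); im,P,K,C=meas("w7.npz",o); P[...,1]+=.0008
x,y,z=[P[...,i]*1e3 for i in range(3)]
m=(z<-28)&(z>-48)&(abs(y)<26)&(x>25)&(x<130)
for a in range(25,115,6):
    k=m&(x>=a)&(x<a+6)
    if k.sum()>20:
        r=least=None
        from scipy.optimize import least_squares
        yy,zz=y[k],z[k]; q=least_squares(lambda p:np.hypot(yy-p[0],zz+15.8)-p[1],[0,21],loss='soft_l1').x; print(a,k.sum(),q.round(2),zz.min().round(1))
    else: print(a,k.sum())
# near stand plate in tool coords
pz=o['tool_pos'][2]*1e3-79; 
m=(abs(z-pz)<3)&(x>10)&(x<40)&(abs(y)>12)&(abs(y)<40); print("plate",m.sum(),np.percentile(x[m],[5,50,95]).round(1),np.percentile(y[m],[0.5,50,99.5]).round(1))
```

```text
25 0
31 1026 [ 0.33 22.81] -40.5
37 1259 [ 0.6  19.22] -39.8
43 1302 [ 0.68 19.07] -36.5
49 1351 [ 0.84 19.02] -36.4
55 1633 [ 1.14 22.59] -40.9
61 1456 [ 0.57 18.53] -40.1
67 1326 [ 1.09 17.49] -35.0
73 1316 [ 1.14 17.48] -35.3
79 2051 [ 1.89 18.87] -40.8
85 1692 [ 0.96 22.71] -40.6
91 1757 [ 1.22 18.29] -35.8
97 1598 [ 1.34 18.28] -36.2
103 24 [ 1.18 18.59] -29.7
109 0
plate 75 [23.8 25.6 27.2] [-34.3  31.8  35.5]
```

```bash
python3 -m handwheel '[{"tx":1,"ty":-0.1,"tz":4,"roll":0},{"tx":0,"ty":0,"tz":8,"roll":0},{"tx":0,"ty":0,"tz":12,"roll":0},{"tx":0,"ty":0,"tz":12,"roll":0},{"tx":0,"ty":0,"tz":12,"roll":0},{"tx":0,"ty":0,"tz":11,"roll":0},{"tx":0,"ty":0,"tz":8,"roll":0},{"tx":0,"ty":0,"tz":6,"roll":0},{"tx":0,"ty":0,"tz":4,"roll":0},{"tx":0,"ty":0,"tz":1,"roll":0},{"tx":0,"ty":0,"tz":0,"roll":0},{"tx":0,"ty":0,"tz":0,"roll":0}]'; python3 st.py
```

```text
t: 28.12
tool_pos: [0.5414, 0.1743, 0.0509]
tool_rot: [2.323, 2.114, 0.002]
contact_force: [0.6, 0.3, -2.8]
opening: 0.0127
grip_force: 99.6
28.3167 tcp,yaw,need tx ty,F [ 5.4144e+02  1.7432e+02  5.0980e+01  5.3800e+00 -6.7000e-01 -4.8000e-01
 -4.0000e-02 -2.6000e-01  2.7800e+00] [541.32 174.32  50.88] 99.63645815849304
```

```bash
python3 -m handwheel '[{"tx":0,"ty":-0.3,"tz":1,"roll":0},{"tx":0,"ty":0,"tz":1,"roll":0},{"tx":0,"ty":0,"tz":1,"roll":0},{"tx":0,"ty":0,"tz":0.5,"roll":0},{"tx":0,"ty":0,"tz":0,"roll":0},{"tx":0,"ty":0,"tz":0,"roll":0}]'|head -1; python3 st.py;  python3 -m handwheel '[{"tx":0,"ty":0,"tz":0.3,"roll":0},{"tx":0,"ty":0,"tz":0.3,"roll":0},{"tx":0,"ty":0,"tz":0,"roll":0},{"tx":0,"ty":0,"tz":0,"roll":0}]'|head -1; python3 st.py
```

```text
t: 28.82
29.0167 tcp,yaw,need tx ty,F [ 5.4064e+02  1.7425e+02  4.6800e+01  5.3800e+00 -5.2000e-01  3.1000e-01
 -2.2000e-01 -1.5000e-01  1.3200e+00] [540.64 174.25  46.8 ] 99.80035543441772
t: 29.35
29.55 tcp,yaw,need tx ty,F [ 5.4075e+02  1.7425e+02  4.6440e+01  5.3900e+00 -5.4000e-01  2.0000e-01
 -1.0200e+00 -9.9000e-01 -1.5800e+00] [540.74 174.26  46.41] 100.3001081943512
```

```bash
python3 -m handwheel '[{"tx":0,"ty":0,"tz":0,"roll":0},{"tx":0,"ty":0,"tz":0,"roll":0},{"tx":0,"ty":0,"tz":0,"roll":0},{"tx":0,"ty":0,"tz":0,"roll":0},{"tx":0,"ty":0,"tz":0,"roll":0},{"tx":0,"ty":0,"tz":0,"roll":0}]' 40; python3 st.py; python3 -m handwheel '[{"tx":0,"ty":0,"tz":-5,"roll":0},{"tx":0,"ty":0,"tz":-10,"roll":0},{"tx":0,"ty":0,"tz":-20,"roll":0},{"tx":0,"ty":0,"tz":-25,"roll":0},{"tx":-10,"ty":0,"tz":-25,"roll":0},{"tx":-20,"ty":0,"tz":-20,"roll":0},{"tx":-10,"ty":0,"tz":-5,"roll":0},{"tx":0,"ty":0,"tz":0,"roll":0},{"tx":0,"ty":0,"tz":0,"roll":0},{"tx":0,"ty":0,"tz":0,"roll":0}]'
python3 - <<'E'
from h import *
im,d,K,E=cam("wrist"); np.savez('w8.npz',im=im,d=d,K=K,E=E)
s,_,_,_=cam("scene"); c=cv2.resize(s[150:250,170:420],(640,256))
save('end.png',np.vstack([im[:344],c]))
E
```

```text
t: 30.05
tool_pos: [0.5406, 0.1743, 0.0461]
tool_rot: [2.323, 2.115, 0.0]
contact_force: [-0.1, 0.4, 1.0]
opening: 0.04
grip_force: 0.0
30.25 tcp,yaw,need tx ty,F [ 5.4058e+02  1.7424e+02  4.6080e+01  5.3900e+00 -5.1000e-01  3.7000e-01
  3.0000e-01 -4.0000e-01 -3.0000e-02] [540.59 174.24  46.1 ] 0.0
t: 31.08
tool_pos: [0.5358, 0.1346, 0.1544]
tool_rot: [-2.322, -2.113, 0.003]
contact_force: [-0.4, 0.1, -0.4]
opening: 0.0398
grip_force: 0.0
```

View pics/end.png

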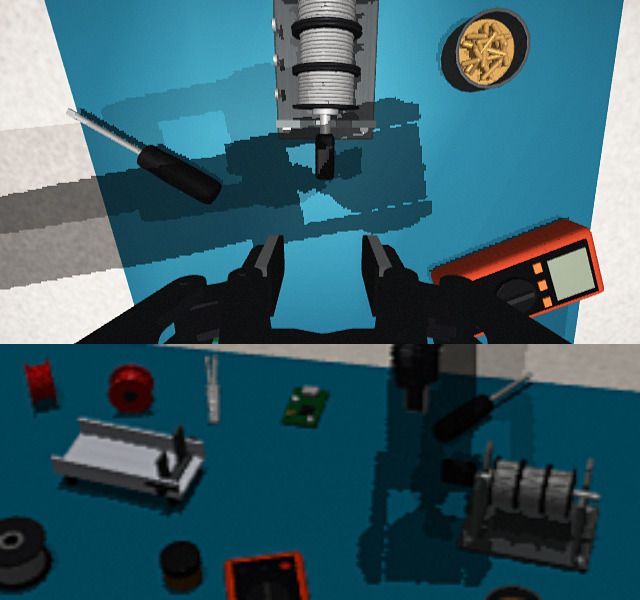

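The wrist view shows the grip at (325,158) with the three reels between the plates. The scene view shows an empty trough and everything else where it was. One height check, then hand in.

Run:
```python
from h import *
s=np.load("w8.npz"); P=pts(s['d'],s['K'],s['E']); z=P[142:174,321:330,2]-.0021
print("grip top z",np.median(z).round(4), np.median(z[:8]).round(4),np.median(z[-8:]).round(4))
if abs(np.median(z)-.074)<.002: print(ctrl.finish_job())
```

```text
grip top z 0.0742 0.0743 0.0742
the job is handed in; nothing more can be done
None
```

The job is handed in: all three reels were threaded onto the spindle, closed up against the end stop with about 6 N, and laid back in the stand's notches the same way round, with the gripper let go and clear at about 31 s.

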